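# Return two converter modules to their shipping tube

### The job

Put both loose converter modules, the one still plugged into the test dock and the one lying on the mat, into the tilted clear shipping tube, notched end first like those already in it. Each must end wholly inside the tube with nothing sticking out of the mouth, and the sample box, specimen stub and tweezers stay where they are.

Things in the scene. Friction and masses are not known exactly. Their poses are not given: they have to be found in the camera images.
- module_dock_c (a point): Centre of the body of the module plugged in the test dock: black case, aluminium top, 66 (x) x 24 (y) x 12 mm (z), about 60 g; four pins below, 4 mm long, at x +-24, y +-9 mm. x points to its notched end, z up out of the aluminium. 30 mm of its plain end is in the dock, 36 mm sticks out, level, over open mat. Held by friction only: draw it straight out along its +x.
- module_dock_nose (a point): Middle of the same module's notched end, 33 mm along x from its centre. Seen from above the end has a U notch 9 mm wide, 9 mm deep; the other end is plain. Its sides are flat over the whole length, so it can be gripped across its 24 mm width at either end. Pin tips lie 10 mm below the centre, the top 6 mm above.
- module_mat_c (a point): Centre of the body of the second module, of the same make and axes, lying loose on its pins on the mat, aluminium up, at any of many headings. A module lying on the mat has this centre 12 mm above the desk (mat 2, pins 4, half the body 6).
- module_mat_nose (a point): Middle of the second module's notched end, 33 mm along x from its centre.
- dock_slot (a point): Centre of the slot in the front face of the grey test dock, 22 mm above the desk. Dock: fixed, 130 deep, 125 wide, 52 mm tall (fins and a small knob on the roof to 64). x points into the dock. Slot 28 mm wide, 19 high. A white tongue 11 mm wide sticks 18 mm out of it, under the module between the pins. There is free mat in front of the dock to lay a module on.
- tube_mouth (a point): Middle of the open upper mouth of the clear shipping tube, fixed on a stand, tilted 30 degrees, mouth about 0.22 m up. x points into and down the tube, y across it, z square to its floor, up. A module inside has its body centre at y 0, z 0: body on a centre rail (11 mm wide, top at z -6), pins in the grooves either side. Inside walls y +-14, ceiling z +8, groove floor z -11.5 mm.
- tube_end (a point): Middle of the tube's lower, plugged end, 350 mm along x from the mouth. Two modules lie there already, notches towards this end; 200 mm is free above them. The tube is slippery: a module let go more than half inside slides down by itself. The first 5 mm of the mouth is a lip flared by 2 mm, 38 x 28 mm outside; the rail sticks 18 mm out of it. Nothing else is within 50 mm of the mouth.
- esd_mat: Grey bench mat, fixed, 400 (x) x 920 (y) mm, 2 mm thick, its top 2 mm above the desk; dock, stand, modules, sample box, stub and tweezers are on it.
- sample_box_c (a point): Bystander: centre of a loose flat sample box with blue base and clear lid, 85 x 115 x 30 mm. Leave it alone.
- stub_holder_c (a point): Bystander: centre of a small loose aluminium specimen stub, 34 mm across, 24 mm tall. Leave it alone.
- tweezers_c (a point): Bystander: centre of loose steel tweezers, 120 mm long, flat on the mat. Leave them alone.
Mind the look-alikes: they are no part of the job. What is shaped like the part that bears module_mat_c but brown or red is not meant.

How it is judged:
At the end, for the whole second after the job is handed in: Both modules lie still (under 20 mm/s) inside the tube, body centres within 5 mm of its centre line, notched end down the tube, with no more than 4 mm of either sticking out of the mouth (x of tube_mouth in the frame of module_dock_c below -0.029 m and x of tube_mouth in the frame of module_mat_c below -0.029 m and y of module_dock_c in the frame of tube_mouth between -0.005 and 0.005 m and z of module_dock_c in the frame of tube_mouth between -0.005 and 0.005 m and y of module_mat_c in the frame of tube_mouth between -0.005 and 0.005 m and z of module_mat_c in the frame of tube_mouth between -0.005 and 0.005 m and x of each of module_dock_c, module_mat_c in the frame of tube_mouth below 0.36 m and linear speed of each of module_dock, module_mat below 0.02 m/s); the robot touches nothing.
It fails at once if a bystander (sample box, stub or tweezers) is moved by more than 25 mm (distance of any of sample_box_c, stub_holder_c, tweezers_c from where it was at the start of the episode above 0.025 m).
It also fails if it takes over 64 s, if anything falls off the work surface, if the arm or the gripper's body presses on something with over 40 N, if the wrist force passes 120 N, or if a joint passes its speed limit or range.

### The arm

A 6-joint arm with a two-finger parallel gripper is mounted at the origin on the work surface. World frame = base frame: x ahead of the robot, y to its left, z up, the work surface at z = 0. Lengths are in m, angles in rad, forces in N, time in s.
With the tool pointing down it reaches from about 0.25 to 0.725 m from the base axis. Payload 4 kg.
Tool frame: the origin (TCP) lies at the very end of the fingers, on their centre line; the grasp point (between the pads) lies 19 mm behind it; z points along the fingers, y is the line along which they close (so a half turn about z gives the same grasp; the last joint's range is limited). The gripper opens to 85 mm and grips with 20 to 120 N. Pads are 22 mm wide; open, the fingers measure 114 mm over their backs; the gripper's body (76 mm by 85 mm) begins 54 mm behind the grasp point. The pads swing forward as they close: fully open they stand 13 mm farther back than shut.
Start: joints at [-1.304, 0.241, 0.005, 1.335, 0, 1.571], TCP at [0.132, -0.482, 0.231] pointing down, gripper open.
Joint ranges: [-2.72, 2.72], [-1.05, 1.87], [-1.09, 1.28], [-1.99, 2.15], [-1.42, 1.44], [-3.14, 3.14]. Speed limits (rad/s): [2.79, 2.79, 3.14, 3.14, 3.14, 3.14].

### API

Orientations are given as a unit quaternion [x, y, z, w].
In Python, from workcell import bot gives the robot as it stands.
- The arm moves only by the tool carry_out, never from a script. Its argument "increments" is one flat list of numbers, 5 for each row, row after row: the finger opening in cm, from 0 to 8.54, then the shift along the tool's x, y, z in cm, then the turn about the tool's z in rad. A call has exactly 5 rows; each row shifts and turns the commanded pose from where the row before left it, along the tool's axes as they then stand; what a row does not reach is not made up. A row lasts 1/8 s, in which the tool goes at most 62.5 mm and 10.7 degrees, less where a joint would pass 70% of its speed; a pose out of reach is approached as far as the arm can. A call with a gripper value outside its range is refused whole. The fingers move at their own pace and stop on an object; the grip force is fixed at half the most. Time passes only in rows, so rows that do not move let the fingers close, or fill a call up. It gives the time, the measured TCP pose, the force, the opening and the grip force at its end, in the units of the state.
- bot.get_obs(): the state, without advancing time (a new reading comes with each control period).
- bot.camera(name): name is "scene" or "top" or "wrist"; returns a dict with "pixels" (480x640x3 uint8, blue, green, red), "range_z" (480x640 float32, m along the optical axis (not along the pixel's ray), 0 where there is no reading), "mtx" (3x3 intrinsics, pixels), "eye" and "attitude" of the camera in the world. Camera axes: x right, y down, z forward; pixel columns grow to the right and rows downward; lengths in m; the calibration is good to about 2 mm. A picture is of the moment at which its call begins.
- bot.job_done(): hands the job in; it is judged then, once.
Trained networks look in a picture, given as the dict that the camera call returned (one of the last four; its "shot" number tells which), for a name from the list of things; names that differ only in an ending like _2 or _b are one class to them, and where a whole thing is asked for, a point or a joint stands for the part that bears it (a point fixed in the world has none). Each returns a list of dicts, best first, with "p" (0 to 1); they miss things now and then, are a little off and sometimes report something else, mostly with a low value. They report only what shows in the picture. A call takes as long as a camera call. They do not tell look-alikes from the thing itself.
- bot.find_in(picture, name): "xyz" ([x, y, z] in m, in the coordinates of the camera as it stood for that picture, good to about 4 mm: the middle of the surface that is visible of it).
- bot.regions_of(picture, name): "mask" (480x640 bool, what is visible of it).
- bot.place_of(picture, name): "xyz" ([x, y, z] in m, in the coordinates of the camera as it stood for that picture, good to about 4 mm: a listed point, or the origin of a listed thing).
The state is a dict: "clock": time; "joint_pos": joint angles; "joint_vel": joint speeds; "tau": joint torques, N m; "eef_pos": TCP position; "tool_rot": TCP orientation; "ft_force": force on the tool from outside, world axes, zero at the start; "ft_torque": the same for the moment, N m; "grip_width": finger opening in m; "grasp_force": force on a finger pad.
Only numpy, scipy, OpenCV 4.12 (cv2) and the standard library are available. Lean on these libraries where they do the work, as an engineer would, in place of code of your own. Each camera call takes 0.05 s, during which the arm holds its last target. There are 200 camera calls.

## Working session

There is one attempt and no reset: what is moved stays moved. The work goes in short steps, Python scripts to look and compute and a tool call to move; the robot and the scene stay as the last step left them, time stands still between calls to the robot, and variables do not carry over. Pictures are saved under pics/ and viewed, at most 10 in all, crops included, and the job is handed in when it is done.

Besides the shell and the picture viewer there is one more tool, called after "Call:" in YAML: its name, and indented under it one key for each argument. carry_out: Moves the arm, as the interface text tells. Its arguments: {"type":"object","properties":{"increments":{"type":"array","items":{"type":"number"}}},"required":["increments"]}

```bash
mkdir -p pics
cat > h.py <<'E'
import numpy as np,cv2
from scipy.spatial.transform import Rotation as R
from workcell import bot
def att(c):
    a=np.array(c["attitude"]); return a if a.shape==(3,3) else R.from_quat(a).as_matrix()
def toW(c,p): return att(c)@np.array(p)+np.array(c["eye"])
def px(c,u,v,z=None):   # pixel -> world by depth
    z=c["range_z"][int(round(v)),int(round(u))] if z is None else z
    return toW(c,np.linalg.inv(c["mtx"])@[u,v,1]*z)
def pxh(c,u,v,h):   # pixel -> world at height h
    d=att(c)@np.linalg.inv(c["mtx"])@[u,v,1]; e=np.array(c["eye"]); return e+d*(h-e[2])/d[2]
def proj(c,P):
    q=att(c).T@(np.array(P)-c["eye"]); q=c["mtx"]@q; return (q[:2]/q[2]).round(0)
E
python3 - <<'E'
from h import *
np.set_printoptions(precision=4,suppress=True)
o=bot.get_obs(); print(o["eef_pos"],o["tool_rot"],o["clock"])
names="module_dock_c module_dock_nose module_mat_c module_mat_nose dock_slot tube_mouth tube_end sample_box_c stub_holder_c tweezers_c".split()
for n in ("top","scene"):
    c=bot.camera(n); cv2.imwrite(f"pics/{n}0.png",c["pixels"]); print(n,c["eye"],att(c).tolist())
    for m in names:
        print(m,[(round(d["p"],2),toW(c,d["xyz"]),proj(c,toW(c,d["xyz"]))) for d in bot.place_of(c,m)[:4]])
E
```

```text
[ 0.1317 -0.4817  0.2304] [ 0.9911  0.133  -0.0001 -0.001 ] 0.0
top [0.4162 0.0228 1.0525] [[0.016061066647200497, -0.98394829788048, 0.17772953957139778], [-0.9996379896188227, -0.01963897717650068, -0.0183902225734231], [0.0215854545699955, -0.1773698330426224, -0.9839075213034199]]
module_dock_c [(0.54, array([ 0.606 , -0.3777,  0.022 ]), array([482., 244.]))]
module_dock_nose [(0.68, array([ 0.5686, -0.3687,  0.0209]), array([479., 260.]))]
module_mat_c [(0.78, array([0.4619, 0.0886, 0.01  ]), array([282., 303.])), (0.65, array([0.5067, 0.1684, 0.0084]), array([248., 283.])), (0.64, array([0.512 , 0.0073, 0.0138]), array([318., 282.]))]
module_mat_nose [(0.81, array([0.4942, 0.0859, 0.0143]), array([283., 289.])), (0.69, array([0.5071, 0.2022, 0.0133]), array([233., 282.])), (0.57, array([ 0.5341, -0.0129,  0.013 ]), array([327., 272.]))]
dock_slot [(0.95, array([ 0.6079, -0.3744,  0.0241]), array([481., 243.]))]
tube_mouth [(0.78, array([0.6666, 0.0393, 0.2206]), array([304., 191.]))]
tube_end [(0.78, array([0.6399, 0.3381, 0.0471]), array([174., 222.])), (0.59, array([ 0.6071, 
[... 824 characters left out ...]
079, 0.0109]), array([330., 261.]))]
module_mat_nose [(0.61, array([0.4947, 0.0907, 0.0129]), array([358., 268.])), (0.54, array([0.5047, 0.2004, 0.0077]), array([392., 287.]))]
dock_slot [(0.84, array([ 0.6042, -0.3703,  0.0191]), array([205., 230.]))]
tube_mouth [(0.97, array([0.6696, 0.0332, 0.2241]), array([307., 246.]))]
tube_end [(0.74, array([0.6405, 0.3406, 0.0454]), array([426., 340.])), (0.38, array([ 0.6781, -0.239 ,  0.0068]), array([224., 265.]))]
sample_box_c [(0.92, array([ 0.6468, -0.1217,  0.0174]), array([264., 272.]))]
stub_holder_c [(0.65, array([ 0.5365, -0.2493,  0.0133]), array([251., 232.]))]
tweezers_c [(0.55, array([ 0.6804, -0.24  ,  0.0035]), array([223., 266.]))]
```

View pics/top0.png

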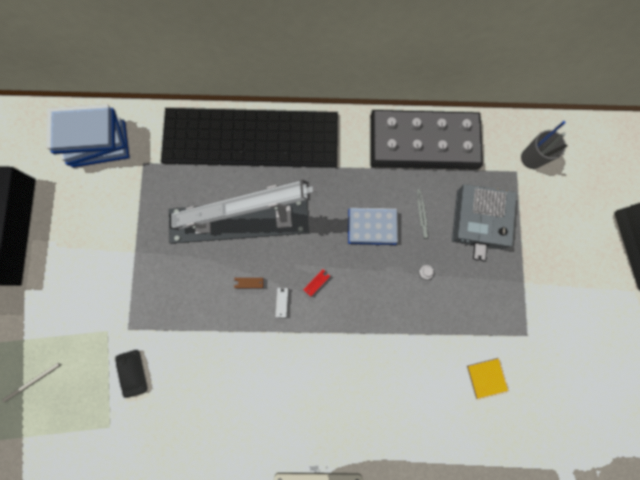

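View pics/scene0.png

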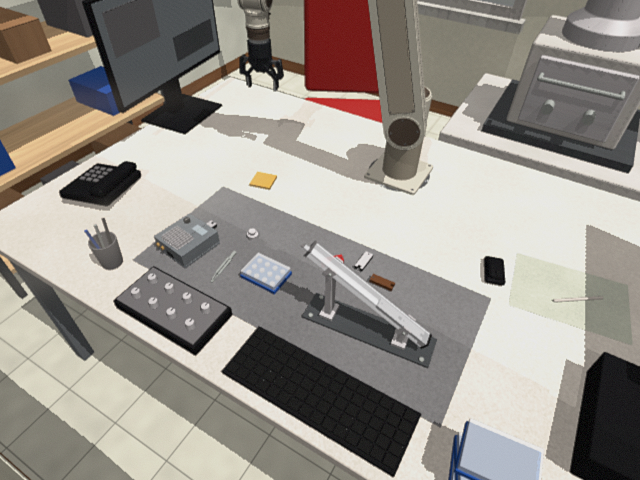

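Top view: the candidates for the loose module are silver/white at (282,302), brown at (249,283) and red at (317,283). By its aluminium top the silver one is the module. The plugged-in module shows at (480,252), the dock at (487,217), the tube mouth at (304,191), and the bystanders at (373,227), (427,271) and (422,215).

Run:
```python
import cv2
i=cv2.imread("pics/top0.png"); a=cv2.resize(i[262:332,225:345],None,fx=6,fy=6,interpolation=cv2.INTER_CUBIC); cv2.imwrite("pics/crop1.png",a)
```

```text
(no output)
```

View pics/crop1.png

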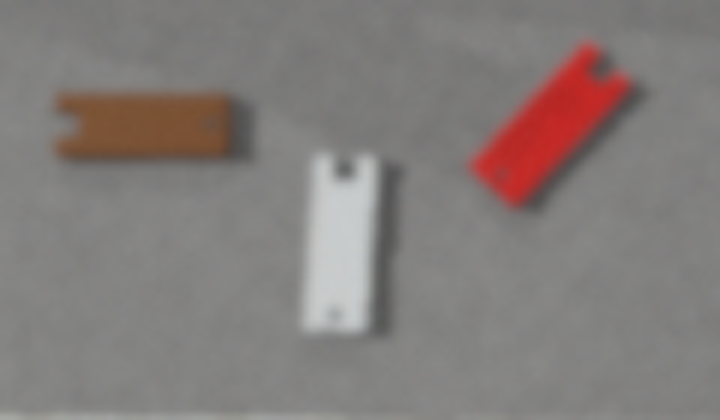

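Call:
carry_out:
  increments: [8.5,6,0,0,0,8.5,6,0,0,0,8.5,6,0,0,0,8.5,6,0,0,0,8.5,6,0,0,0]

```text
clock: 1.72
eef_pos: [0.4231, -0.4026, 0.2314]
tool_rot: [0.991, 0.133, 0.0, 0.0]
ft_force: [0.2, -1.3, 0.5]
grip_width: 0.085
grasp_force: 0.0
```

Call:
carry_out:
  increments: [8.5,6,0,0,0,8.5,4,0,0,0,8.5,0,0,0,0.15,8.5,0,0,0,0.15,8.5,0,0,0,0]

```text
clock: 2.35
eef_pos: [0.5178, -0.3767, 0.231]
tool_rot: [1.0, -0.016, -0.0, -0.0]
ft_force: [0.0, 0.6, -0.3]
grip_width: 0.0849
grasp_force: 0.0
```

Run:
```python
from h import *
np.set_printoptions(precision=4,suppress=True)
o=bot.get_obs(); print(o["eef_pos"],o["tool_rot"],o["clock"],o["joint_pos"])
c=bot.camera("wrist"); cv2.imwrite("pics/w0.png",c["pixels"]); print(c["eye"],att(c).tolist(),c["mtx"].tolist())
for m in "module_dock_c module_dock_nose dock_slot".split():
    print(m,[(round(d["p"],2),toW(c,d["xyz"]),proj(c,toW(c,d["xyz"]))) for d in bot.place_of(c,m)[:4]])
```

```text
[ 0.5178 -0.3767  0.231 ] [ 0.9999 -0.0156 -0.0002 -0.0001] 2.35 [-0.6289  0.5319  0.4349  1.4742  0.      2.5438]
[ 0.5935 -0.379   0.374 ] [[-0.03051488981712154, -0.9544141624240562, -0.2969216193944732], [-0.9995342315674794, 0.029256816865893917, 0.008680932650587309], [0.0004017763773788152, 0.2970482203805689, -0.9548623949787111]] [[404.92699635397565, 0.0, 325.1096340898229], [0.0, 404.92699635397565, 235.42608029036975], [0.0, 0.0, 1.0]]
module_dock_c [(0.89, array([ 0.6009, -0.3709,  0.0231]), array([315., 100.]))]
module_dock_nose [(0.88, array([ 0.5714, -0.3622,  0.0201]), array([306., 137.]))]
dock_slot [(0.8, array([ 0.6065, -0.3716,  0.021 ]), array([316.,  93.]))]
```

View pics/w0.png

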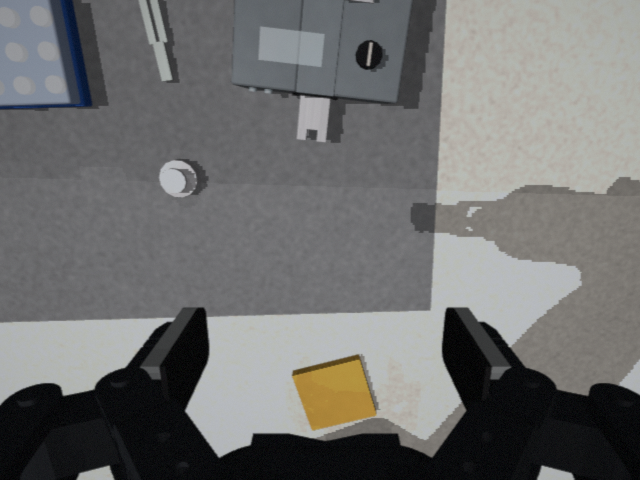

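The wrist view shows the plugged-in module's notched end at (312,137) below the dock front edge (235,90)-(395,103). The stub is at (180,180), well to the left.

```bash
cat >> h.py <<'E'
def rect(c,u0,u1,v0,v1,h,thr=150):  # bright quad at height h -> world centre, heading(deg), sizes
    g=c["pixels"].astype(int); m=((g.min(2)>thr)&(g.max(2)-g.min(2)<40)); k=np.zeros_like(m);k[v0:v1,u0:u1]=m[v0:v1,u0:u1]
    n,l,s,_=cv2.connectedComponentsWithStats(k.astype(np.uint8)); i=1+s[1:,4].argmax(); v,u=np.nonzero(l==i)
    P=np.array([pxh(c,a,b,h)[:2] for a,b in zip(u,v)]); r=cv2.minAreaRect((P*1000).astype(np.float32))
    return np.array(r[0])/1000,r[1],r[2],len(u)
def tool(o,P):  # world point -> (heading deg, dx,dy,dz cm in tool axes from TCP)
    M=R.from_quat(o["tool_rot"]).as_matrix(); return np.degrees(np.arctan2(M[1,0],M[0,0])),M.T@(np.array(P)-o["eef_pos"])*100
E
python3 - <<'E'
from h import *
np.set_printoptions(precision=4,suppress=True)
c=bot.camera("wrist"); print(rect(c,285,345,98,150,0.028,130),rect(c,285,345,98,150,0.028,170))
a=c["pixels"]; print(a[120,285:345,1]); print(a[98:150,305,1])
# dock front top edge
A,B=px(c,250,88),px(c,385,99); print(A,B)
z=c["range_z"][85,280];print(px(c,270,86),px(c,385,96),px(c,305,115),px(c,320,115))
for u in (245,260,340,360,380,395):
    col=a[80:115,u,1].astype(int); print(u,80+np.abs(np.diff(col)).argmax())
    v=[w for w in range(78,112) if px(c,u,w)[2]>.045][-1]; print(u,v,pxh(c,u,v,.052))
t=bot.camera("top")
print(rect(t,470,490,244,264,0.028,130),rect(t,268,298,282,325,0.018,150))
E
```

```text
(array([ 0.5865, -0.3685]), (24.395444869995117, 34.360321044921875), 82.01661682128906, 1136) (array([ 0.5868, -0.3659]), (16.416404724121094, 32.232967376708984), 81.15692901611328, 587)
[105 106 105 105 103 104 103 101 101 101 105 106 131 160 173 173 173 172
 171 172 175 176 174 175 174 170 171 171 176 173 173 173 172 172 169 166
 165 167 168 169 166 155 117  68  61  62  63  65  66  63  66  64  66  66
  64  63  67  84 103 104]
[165 172 172 171 172 172 173 172 172 171 173 173 173 173 174 174 175 174
 175 176 173 175 175 174 174 175 175 175 174 175 170 156 148 144 140 142
 142 140 139 134 123 112 103 101 100  99 101 102 105 108 110 110]
[ 0.6107 -0.3228  0.0459] [ 0.5994 -0.4246  0.0545]
[ 0.6112 -0.3391  0.0536] [ 0.6015 -0.4245  0.0549] [ 0.5895 -0.3631  0.0306] [ 0.5891 -0.3753  0.0294]
245 87
245 85 [ 0.6126 -0.3203  0.052 ]
260 86
260 87 [ 0.6109 -0.3314  0.052 ]
340 95
340 96 [ 0.6026 -0.3911  0.052 ]
360 98
360 98 [ 0.6007 -0.4061  0.052 ]
380 100
380 101 [ 0.5981 -0.4212  0.052 ]
395 105
395 102 [ 0.597  -0.4326  0.052 ]
(array([ 0.5891, -0.3699]), (24.173219680786133, 31.36260414123535), 82.87752532958984, 129) (array([0.4637, 0.0905]), (25.78880500793457, 68.13848114013672), 88.73221588134766, 319)
```

Call:
carry_out:
  increments: [6,0,0,0,0.108,6,5.0,-1.7,0,0,6,1.3,0,5,0,6,0,0,6,0,6,0,0,4,0]

```text
clock: 3.28
eef_pos: [0.5812, -0.368, 0.0778]
tool_rot: [0.998, -0.07, -0.002, -0.001]
ft_force: [0.6, -0.4, -0.2]
grip_width: 0.06
grasp_force: 0.0
```

Run:
```python
from h import *
np.set_printoptions(precision=4,suppress=True)
o=bot.get_obs(); print(o["eef_pos"]); print(tool(o,[0.5827,-0.368,0.008]))
c=bot.camera("wrist"); print(c["eye"]); cv2.imwrite("pics/w1.png",c["pixels"])
```

```text
[ 0.5812 -0.368   0.0778]
(np.float64(-8.03908938120092), array([ 0.1724, -0.0096,  6.9822]))
[ 0.6566 -0.3788  0.2206]
```

View pics/w1.png

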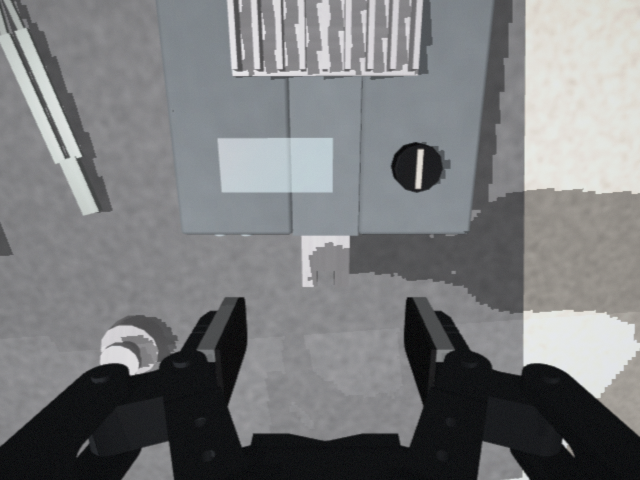

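The module sits centred between the fingers at (326,262), square to them. I'll descend and grip.

Call:
carry_out:
  increments: [6,0.1,0,4,0,6,0,0,3,0,1.5,0,0,0,0,1.5,0,0,0,0,1.5,0,0,0,0]

```text
clock: 3.95
eef_pos: [0.5848, -0.37, 0.0139]
tool_rot: [0.998, -0.071, 0.002, 0.001]
ft_force: [-0.6, -0.9, -0.3]
grip_width: 0.0226
grasp_force: 60.6
```

Call:
carry_out:
  increments: [1.5,0,0,0,0,1.5,-1,0,0,0,1.5,-1,0,0,0,1.5,-1,0,0,0,1.5,-1,0,0,0]

```text
clock: 4.58
eef_pos: [0.5447, -0.364, 0.0129]
tool_rot: [0.998, -0.071, 0.002, 0.001]
ft_force: [2.3, -0.6, 6.4]
grip_width: 0.0226
grasp_force: 61.3
```

Call:
carry_out:
  increments: [1.5,-1.5,0,0,0,1.5,-1.5,0,0,0,1.5,0,0,-0.3,-0.18,1.5,0,0,0,-0.18,1.5,0,0,0,-0.18]

```text
clock: 5.2
eef_pos: [0.5115, -0.3582, 0.013]
tool_rot: [0.98, 0.201, -0.002, -0.001]
ft_force: [0.1, -0.3, -0.5]
grip_width: 0.0225
grasp_force: 60.6
```

Call:
carry_out:
  increments: [1.5,0,0,0,-0.18,1.5,0,0,0,-0.18,1.5,0,0,0,-0.18,1.5,0,0,0,-0.18,1.5,0,0,0,-0.18]

```text
clock: 5.82
eef_pos: [0.5115, -0.3581, 0.0129]
tool_rot: [0.795, 0.607, -0.001, -0.002]
ft_force: [-0.1, -0.1, -0.7]
grip_width: 0.0227
grasp_force: 60.6
```

Call:
carry_out:
  increments: [1.5,0,0,0,-0.18,1.5,0,0,0,-0.18,1.5,0,0,0,-0.18,1.5,0,0,0,-0.18,1.5,0,0,0,-0.18]

```text
clock: 6.45
eef_pos: [0.5115, -0.3582, 0.0129]
tool_rot: [0.452, 0.892, -0.0, -0.002]
ft_force: [-0.9, 0.8, -0.7]
grip_width: 0.0226
grasp_force: 60.6
```

Call:
carry_out:
  increments: [1.5,0,0,0,-0.18,1.5,0,0,0,-0.18,1.5,0,0,0,-0.18,1.5,0,0,0,-0.18,1.5,0,0,0,0]

```text
clock: 7.08
eef_pos: [0.512, -0.3584, 0.0131]
tool_rot: [0.112, 0.994, 0.001, -0.002]
ft_force: [-0.4, -0.1, -0.9]
grip_width: 0.0225
grasp_force: 60.6
```

Run:
```python
from h import *
np.set_printoptions(precision=4,suppress=True)
o=bot.get_obs(); print(o["eef_pos"],o["joint_pos"],tool(o,[0.5827,-0.368,0.008])[0])
c=bot.camera("wrist"); cv2.imwrite("pics/w2.png",c["pixels"])
```

```text
[ 0.512  -0.3584  0.0131] [-0.6105  0.6518  0.0505  0.9734 -0.0004 -0.3851] 167.0861297941152
```

View pics/w2.png

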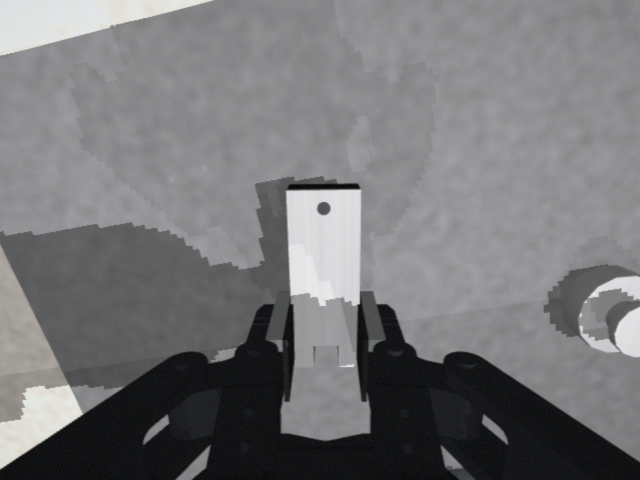

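The module is held level: plain end at (324,187), notch at (326,356) between the pads, stub clear at the right. Next I lay it down and regrip it at the plain end.

Call:
carry_out:
  increments: [1.5,0,0,0,-0.085,1.5,0,0,0.9,0,1.5,0,0,0,0,5,0,0,0,0,5,0,0,0,0]

```text
clock: 7.75
eef_pos: [0.5143, -0.3593, 0.0055]
tool_rot: [0.069, 0.998, -0.0, 0.0]
ft_force: [0.6, -0.5, -0.6]
grip_width: 0.0501
grasp_force: 0.0
```

Call:
carry_out:
  increments: [5,2,0,0,0,5,2.1,0,0,0,5,0,0,0,0,1.5,0,0,0,0,1.5,0,0,0,0]

```text
clock: 8.38
eef_pos: [0.4747, -0.3541, 0.0058]
tool_rot: [0.069, 0.998, -0.001, 0.001]
ft_force: [0.4, -0.2, 2.1]
grip_width: 0.0224
grasp_force: 60.5
```

Run:
```python
from h import *
np.set_printoptions(precision=4,suppress=True)
o=bot.get_obs(); print(o["eef_pos"],o["grip_width"],tool(o,[0,0,0])[0])
c=bot.camera("wrist"); cv2.imwrite("pics/w3.png",c["pixels"])
g=c["pixels"]; print(g[200:420:4,324,1]); 
D=[px(c,324,v) for v in range(250,420,8)]; print(np.array(D))
```

```text
[ 0.4747 -0.3541  0.0058] 0.02238230108951885 172.11877948389554
[137 139 138 134 135 139 140 144 151 154 154 150 149 150 141 139 135 136
 138  95  87  17  16  12 103 149 150  58  59  62 149 150 151 151 150 151
 149 150 151 156 226 225 225 225 226 226 225 226 224 225 225 225 225 225
 226]
[[ 0.4503 -0.3511  0.0024]
 [ 0.4535 -0.3516  0.0024]
 [ 0.4569 -0.3521  0.0021]
 [ 0.4603 -0.3525  0.002 ]
 [ 0.4634 -0.353   0.0027]
 [ 0.4617 -0.3527  0.0136]
 [ 0.4627 -0.3528  0.0182]
 [ 0.4654 -0.3532  0.0189]
 [ 0.4692 -0.3537  0.0177]
 [ 0.4718 -0.3541  0.0188]
 [ 0.4751 -0.3545  0.0186]
 [ 0.4784 -0.355   0.0186]
 [ 0.482  -0.3555  0.0183]
 [ 0.4852 -0.3559  0.0185]
 [ 0.4885 -0.3564  0.0187]
 [ 0.4922 -0.3569  0.0183]
 [ 0.4958 -0.3574  0.0182]
 [ 0.499  -0.3578  0.0187]
 [ 0.5025 -0.3583  0.0188]
 [ 0.5064 -0.3588  0.0186]
 [ 0.5098 -0.3593  0.0189]
 [ 0.5146 -0.36    0.0177]]
```

Call:
carry_out:
  increments: [1.5,0,0,0,0,1.5,0,0,-1.2,0,1.5,-3.5,0,0,0,1.5,-3.5,0,0,0,1.5,0,0,0,0]

```text
clock: 9.05
eef_pos: [0.5453, -0.3633, 0.0176]
tool_rot: [0.068, 0.998, -0.0, 0.001]
ft_force: [-0.6, 0.0, 0.0]
grip_width: 0.0223
grasp_force: 60.2
```

Run:
```python
from h import *
np.set_printoptions(precision=4,suppress=True)
o=bot.get_obs(); print(o["eef_pos"],tool(o,[0.4747+.99*.0855,-.3541-.1375*.0855,.0178]),o["ft_force"])
c=bot.camera("top"); 
cv2.imwrite("pics/t1.png",cv2.resize(c["pixels"][200:300,410:530],None,fx=6,fy=6,interpolation=cv2.INTER_CUBIC))
```

```text
[ 0.5453 -0.3633  0.0176] (np.float64(172.20636619943636), array([-1.4293, -0.0659, -0.0129])) [-0.6076  0.024   0.0469]
```

View pics/t1.png

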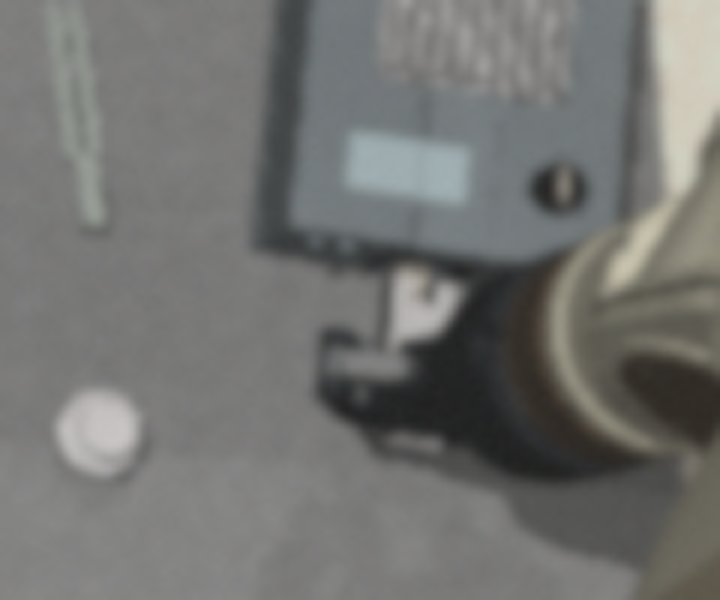

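The nose is aligned with the slot (top crop, white module at (420,310), dock front at about y=255). I'll advance it into the slot.

Call:
carry_out:
  increments: [1.5,-0.7,0,0,0,1.5,-0.4,0,0,0,1.5,-0.35,0,0,0,1.5,0,0,0,0,1.5,0,0,0,0]

```text
clock: 9.72
eef_pos: [0.557, -0.3651, 0.0173]
tool_rot: [0.069, 0.998, 0.0, -0.0]
ft_force: [-0.3, -0.4, -0.2]
grip_width: 0.0221
grasp_force: 60.2
```

Call:
carry_out:
  increments: [1.5,-0.25,0,0,0,1.5,0.03,0,-0.5,0,1.5,0,0,-0.5,0,1.5,-0.05,0,-0.4,0,1.5,-0.07,0,-0.4,0]

```text
clock: 10.35
eef_pos: [0.5583, -0.365, 0.0341]
tool_rot: [0.069, 0.998, 0.001, -0.003]
ft_force: [-1.9, 1.4, -10.1]
grip_width: 0.0221
grasp_force: 59.4
```

Call:
carry_out:
  increments: [1.5,-0.1,0,-0.35,0,1.5,-0.15,0,-0.4,0,1.5,-0.1,0,-0.2,0,1.5,-0.05,0,-0.1,0,1.5,0,0,0,0]

```text
clock: 10.98
eef_pos: [0.5605, -0.3653, 0.0451]
tool_rot: [0.069, 0.998, 0.001, -0.004]
ft_force: [-10.2, 1.5, -5.4]
grip_width: 0.022
grasp_force: 59.3
```

Run:
```python
from h import *
np.set_printoptions(precision=4,suppress=True)
o=bot.get_obs(); print(o["eef_pos"],o["ft_force"])
c=bot.camera("wrist"); cv2.imwrite("pics/w4.png",c["pixels"])
D=[px(c,325,v) for v in range(250,460,10)]; print(np.array(D))
```

```text
[ 0.5605 -0.3653  0.0451] [-10.2002   1.4582  -5.3938]
[[ 0.5494 -0.3637  0.0027]
 [ 0.5544 -0.3644  0.003 ]
 [ 0.5411 -0.3626  0.0497]
 [ 0.5428 -0.3628  0.0551]
 [ 0.5445 -0.3631  0.0598]
 [ 0.5483 -0.3636  0.0599]
 [ 0.5526 -0.3642  0.0588]
 [ 0.5583 -0.365   0.0555]
 [ 0.5636 -0.3657  0.0534]
 [ 0.5689 -0.3665  0.0517]
 [ 0.5752 -0.3673  0.0486]
 [ 0.5806 -0.3681  0.0472]
 [ 0.5878 -0.3691  0.0436]
 [ 0.5936 -0.3699  0.0422]
 [ 0.6035 -0.3713  0.0358]
 [ 0.6047 -0.3714  0.0409]
 [ 0.6051 -0.3715  0.0466]
 [ 0.6049 -0.3715  0.0526]
 [ 0.6078 -0.3719  0.0549]
 [ 0.6129 -0.3726  0.0547]
 [ 0.5501 -0.3639  0.1238]]
```

View pics/w4.png

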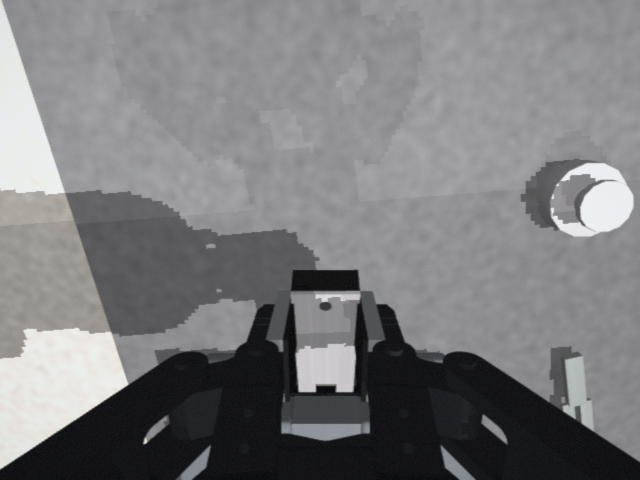

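The module is tilting as planned: tail at (325,285), nose in the slot at (326,390). The depth slope is about 22°, so I keep levering.

Call:
carry_out:
  increments: [1.5,0,0,-0.3,0,1.5,0,0,-0.3,0,1.5,-0.05,0,-0.2,0,1.5,0,0,0,0,1.5,0,0,0,0]

```text
clock: 11.65
eef_pos: [0.5605, -0.3652, 0.0531]
tool_rot: [0.069, 0.998, 0.001, -0.005]
ft_force: [-10.9, 1.7, -5.6]
grip_width: 0.0221
grasp_force: 59.4
```

```bash
cat >> h.py <<'E'
def slope(c,h,us=(312,338),n=None):  # slope of the module top seen by wrist along heading h (deg)
    P=np.array([px(c,u,v) for v in range(260,400,2) for u in range(us[0],us[1],3)])
    s=P[:,:2]@[np.cos(np.radians(h)),np.sin(np.radians(h))]
    return s,P[:,2]
E
python3 - <<'E'
from h import *
np.set_printoptions(precision=4,suppress=True)
o=bot.get_obs(); print(o["eef_pos"],o["ft_force"])
c=bot.camera("wrist"); cv2.imwrite("pics/w5.png",c["pixels"])
s,z=slope(c,-8); k=(s>.5545+.05)&(s<.595+.05)&(z>.03)&(z<.09); p=np.polyfit(s[k],z[k],1); r=z-np.polyval(p,s); k&=abs(r)<.003
p=np.polyfit(s[k],z[k],1); print(k.sum(),np.degrees(np.arctan(p[0])),np.polyval(p,[.60,.62,.6055*.99+.3714*.139]),np.std((z-np.polyval(p,s))[k]))
D=[px(c,325,v) for v in range(250,420,10)]; print(np.array(D))
E
```

```text
[ 0.5605 -0.3652  0.0531] [-10.9193   1.7109  -5.581 ]
276 -22.659520969465976 [0.0654 0.0571 0.0441] 0.0004075133171204385
[[ 0.552  -0.364   0.0028]
 [ 0.5573 -0.3648  0.0031]
 [ 0.5405 -0.3625  0.0594]
 [ 0.5431 -0.3628  0.0624]
 [ 0.5448 -0.3631  0.0672]
 [ 0.5481 -0.3635  0.0682]
 [ 0.5529 -0.3642  0.0663]
 [ 0.558  -0.3649  0.0641]
 [ 0.5628 -0.3656  0.0628]
 [ 0.5692 -0.3665  0.0592]
 [ 0.575  -0.3673  0.0569]
 [ 0.5812 -0.3681  0.0543]
 [ 0.5879 -0.3691  0.0514]
 [ 0.5947 -0.37    0.0488]
 [ 0.6047 -0.3714  0.0422]
 [ 0.6053 -0.3715  0.0482]
 [ 0.4864 -0.355   0.1968]]
```

Call:
carry_out:
  increments: [1.5,1,0,-0.5,0,1.5,2,0,-4,0,1.5,0,0,-6,0,1.5,0,0,-6,0,1.5,0,0,-6,0]

```text
clock: 12.32
eef_pos: [0.5371, -0.3626, 0.2853]
tool_rot: [0.069, 0.998, -0.002, 0.005]
ft_force: [0.7, 0.3, -1.1]
grip_width: 0.0221
grasp_force: 59.9
```

Run:
```python
from h import *
np.set_printoptions(precision=4,suppress=True)
ims=[]
for n in ("top","scene"):
    for k in range(4):
        c=bot.camera(n)
        print(n,[toW(c,bot.place_of(c,m)[0]["xyz"]) for m in ("tube_mouth","tube_end")])
    r=bot.regions_of(c,"tube_mouth"); print(len(r), r and (r[0]["p"],r[0]["mask"].sum()))
    ims.append(cv2.resize(c["pixels"][165:255,160:330] if n=="top" else c["pixels"][220:310,280:420],(800,380 if n=="top" else 514),interpolation=cv2.INTER_CUBIC)); cv2.imwrite(f"pics/{n}_tube.png",ims[-1])
    if n=="top":
        for v,u in ((190,300),(195,280),(200,260),(205,240),(210,220),(215,195)): print(u,v,px(c,u,v))
```

```text
top [array([0.669 , 0.0392, 0.2178]), array([0.6386, 0.3398, 0.048 ])]
top [array([0.6692, 0.0375, 0.2209]), array([0.641 , 0.3381, 0.048 ])]
top [array([0.6691, 0.0431, 0.2186]), array([0.6433, 0.3382, 0.0455])]
top [array([0.6705, 0.0412, 0.221 ]), array([0.6427, 0.3387, 0.0445])]
2 (0.9, np.int64(2618))
300 190 [0.6675 0.0473 0.2251]
280 195 [0.663  0.0869 0.2035]
260 200 [0.6595 0.1287 0.1768]
240 205 [0.6549 0.1725 0.1516]
220 210 [0.6504 0.2189 0.1239]
195 215 [0.6462 0.2796 0.0912]
scene [array([0.6731, 0.035 , 0.2237]), array([0.6425, 0.339 , 0.046 ])]Traceback (most recent call last):
  File "<stdin>", line 7, in <module>
IndexError: list index out of range
```

View pics/top_tube.png

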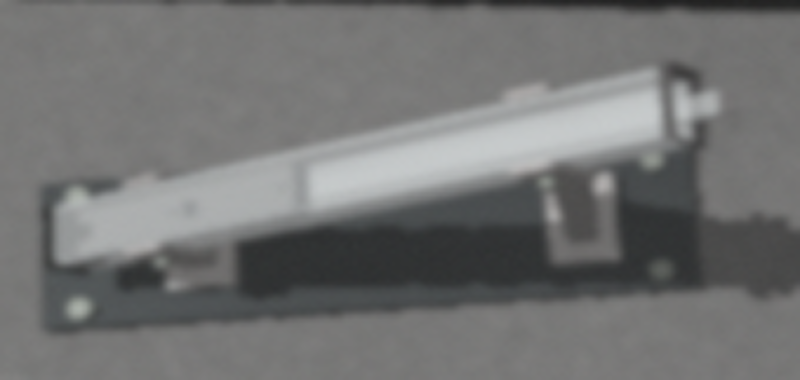

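The top crop shows the mouth at the right with the white rail stub at (705,103). The body runs down-left to the plugged end at (60,235). I'll carry the module there.

Call:
carry_out:
  increments: [1.5,-0.8,6,-1,0,1.5,-0.8,6,-1,0,1.5,-0.8,6,-1,0,1.5,-0.8,6,-1,0,1.5,-0.8,6,-1,0]

```text
clock: 13.85
eef_pos: [0.6165, -0.0686, 0.3295]
tool_rot: [0.069, 0.998, -0.0, 0.0]
ft_force: [-0.2, -0.8, -1.4]
grip_width: 0.0224
grasp_force: 59.9
```

Call:
carry_out:
  increments: [1.5,-0.8,6,-1,0,1.5,-0.8,6,-1,0,1.5,-0.7,5.6,-1,0,1.5,0,0,0,-0.18,1.5,0,0,0,-0.18]

```text
clock: 14.48
eef_pos: [0.6634, 0.1023, 0.3582]
tool_rot: [-0.115, 0.993, -0.0, -0.0]
ft_force: [0.5, 0.3, -0.4]
grip_width: 0.0223
grasp_force: 59.9
```

Call:
carry_out:
  increments: [1.5,0,0,0,-0.18,1.5,0,0,0,-0.18,1.5,0,0,0,-0.18,1.5,0,0,0,-0.18,1.5,0,0,0,-0.18]

```text
clock: 15.1
eef_pos: [0.6632, 0.1007, 0.3588]
tool_rot: [-0.535, 0.845, -0.0, 0.0]
ft_force: [-0.0, 0.1, -0.2]
grip_width: 0.0218
grasp_force: 59.9
```

Call:
carry_out:
  increments: [1.5,0,0,0,-0.18,1.5,0,0,0,-0.18,1.5,0,0,0,-0.18,1.5,0,0,0,0,1.5,0,0,0,0]

```text
clock: 15.72
eef_pos: [0.6631, 0.1007, 0.3588]
tool_rot: [0.738, -0.675, 0.0, 0.0]
ft_force: [0.1, 0.7, -0.5]
grip_width: 0.0221
grasp_force: 59.9
```

Run:
```python
from h import *
np.set_printoptions(precision=4,suppress=True)
o=bot.get_obs(); print(o["eef_pos"],o["joint_pos"],tool(o,[.669,.038,.221]))
c=bot.camera("wrist"); cv2.imwrite("pics/w6.png",c["pixels"])
for m in ("tube_mouth",): print([(d["p"],toW(c,d["xyz"])) for d in bot.place_of(c,m)[:2]])
print(proj(c,[.669,.038,.221]))
```

```text
[0.6631 0.1007 0.3588] [ 0.1507  0.6606  0.9882  1.8983 -0.     -1.5089] (np.float64(-84.90875114517664), array([ 6.2973, -0.0288, 13.7808]))
[(0.6, array([0.6702, 0.0384, 0.2182]))]
[325. 130.]
```

View pics/w6.png

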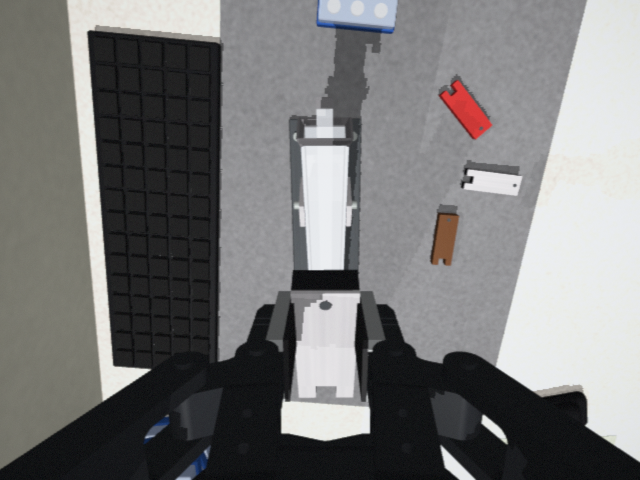

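The wrist view shows the mouth at (326,130) and rail stub at (323,115), with the tube straight below to v=270. The held module is in line at (327,290-395). The loose module's notch is at (467,180), and the brown (445,238) and red (466,108) ones lie around it.

Run:
```python
from h import *
np.set_printoptions(precision=4,suppress=True,linewidth=200)
o=bot.get_obs(); c=bot.camera("wrist"); M=R.from_quat(o["tool_rot"]).as_matrix()
T=lambda P:(M.T@(np.array(P)-o["eef_pos"]))*1000
g=c["pixels"][...,1].astype(int)
print("rail",g[113,305:345]);print("mouth",g[150,285:365])
for v in (112,116,150,180,210,240,260):
    for u0,u1 in ((290,365),):
        z=c["range_z"][v,u0:u1]; 
        P=np.array([T(px(c,u,v)) for u in range(u0,u1)]); k=P[:,2]<np.median(P[28:45,2])+14
        U=np.arange(u0,u1)[k]; print(v,U.min(),U.max(),P[k][[0,-1],1].round(1),P[k,1].mean().round(1),np.median(P[28:45],0).round(1), (g[v,u0:u1]>150).nonzero()[0][[0,-1]]+u0 if (g[v,u0:u1]>150).any() else "")
for v in (292,310,325,350,370,385): print(v,T(px(c,325,v)).round(1), g[v,285:375:3])
```

```text
rail [140 140 141 144 147 146 144 141 141 143 147 181 217 221 221 221 221 221 221 220 217 207 206 208 205 208 205 184 134  97  88  88  87  86  87  88  87  90  87  88]
mouth [149 148 147 144 123  90  89  94  94  92  92  91  92  94  97 128 194 231 232 225 217 225 230 231 231 231 232 231 231 231 231 233 234 237 237 237 238 237 238 238 236 238 237 237 237 237 237 235 231
 230 231 231 231 231 231 232 232 231 227 220 225 234 230 194  98  59  56  58  56  56  56  59  62  74  84  83 110 144 149 151]
112 317 332 [-5.3  4.7] -0.3 [ 74.4   0.7 139.2] [316 332]
116 317 341 [-5.3  0.2] -0.3 [ 71.8   0.7 140.6] [316 332]
150 302 348 [-15.5  15.5] 0.0 [ 49.9   0.7 134.6] [301 364]
180 303 347 [-15.8  15.9] 0.0 [ 27.5   0.8 147.3] [302 347]
210 299 351 [-20.  20.] 0.1 [  1.7   0.8 162.2] [299 351]
240 307 344 [-15.   15.9] 0.5 [-28.4   0.9 179.6] [290 344]
260 308 343 [-15.  16.] 0.5 [-51.3   0.9 193. ] [307 343]
292 [ 15.9   0.2 -15.6] [ 81  80 118 117 121 120 119 122 123 118 120 118 118 125 130 129 130 133 132 129 129 131 129 130 129  99  80  81  81  97]
310 [  7.2   0.2 -12.2] [ 81  48  18  80 122 124 128 218 220 218 217 216 206 182 193 214 216 217 218 214 214 215 212 212  61  13  64  81  80  80]
325 [-0.3  0.2 -9.7] [ 51  12  16  29 121 123 209 214 219 219 218 216 213 213 218 214 216 217 216 212 211 213 210 208  16  17  17  69  80  80]
350 [-13.4   0.2  -5.8] [ 24  20  14  20 220 225 225 223 226 227 226 225 223 224 226 225 226 226 225 222 223 222 224 180  17  16  51  67 201 127]
370 [-26.8   0.2   0.1] [ 22  27  17 121 215 225 226 223 224 229 226 227 224 225 227 226 225 226 223 220 222 221 223 200  90  17  57  58  19  14]
385 [-36.5   0.2   3.3] [ 26  24  76 142 166 224 224 222 224 226 222 221 219 219 222 220 220 221 222 222 221 223 223 162 138  29  58  48  20  17]
```

Call:
carry_out:
  increments: [1.5,6,0,0,0,1.5,6,-0.05,0,0,1.5,0.45,0,2,0,1.5,0,0,5,0,1.5,0,0,4.15,0]

```text
clock: 16.5
eef_pos: [0.6746, -0.0238, 0.2458]
tool_rot: [0.738, -0.675, -0.0, -0.0]
ft_force: [0.1, -0.7, -1.7]
grip_width: 0.0222
grasp_force: 59.9
```

```bash
cat > see.py <<'E'
from h import *
np.set_printoptions(precision=1,suppress=True,linewidth=200)
o=bot.get_obs(); c=bot.camera("wrist"); M=R.from_quat(o["tool_rot"]).as_matrix()
T=lambda P:(M.T@(np.array(P)-o["eef_pos"]))*1000
print(o["eef_pos"].round(4) if hasattr(o["eef_pos"],'round') else o["eef_pos"],o["ft_force"],o["clock"],o["grip_width"])
g=c["pixels"][...,1]
for v in range(280,450,8): print(v,*[T(px(c,u,v))[[0,2]] for u in (310,325,340)],g[v,310:341:10])
E
python3 see.py
```

```text
[ 0.7 -0.   0.2] [ 0.1 -0.7 -1.7] 16.5 0.022204489280222603
280 [ 18.3 -10.9] [17.2 -8.4] [17.4 -9. ] [13 13 17 13]
288 [ 16.4 -13.4] [ 16.6 -14.1] [ 16.7 -14.1] [14 17 15 14]
296 [ 14.6 -16.2] [ 14.1 -15.1] [ 13.8 -14.4] [139 210 216 225]
304 [ 10.3 -13.7] [ 10.6 -14.2] [ 10.8 -14.7] [148  93  90 218]
312 [  5.8 -11.2] [  6.5 -12.4] [  6.4 -12.3] [220 214 214 216]
320 [  2.7 -11.5] [  2.1 -10.4] [  2.4 -10.8] [220 214 214 217]
328 [-2.1 -8.8] [-2. -9.] [-1.6 -9.7] [221 213 216 214]
336 [-6.8 -6.6] [-6.4 -7.3] [-6.3 -7.4] [220 214 215 216]
344 [-11.   -5.5] [-10.9  -5.7] [-11.   -5.5] [219 215 218 214]
352 [-15.9  -3.5] [-15.9  -3.4] [-16.1  -3.1] [228 224 225 224]
360 [-20.4  -2.2] [-20.2  -2.5] [-20.6  -1.9] [227 225 227 222]
368 [-26.2   0.7] [-25.4  -0.5] [-26.3   0.8] [226 225 226 223]
376 [-30.6   1.3] [-31.3   2.3] [-31.2   2.2] [226 226 227 222]
384 [-36.4   3.7] [-36.5   3.8] [-37.3   4.9] [223 226 226 222]
392 [-42.3   6. ] [-63.7  33. ] [-43.1   7.1] [224 231 232 224]
400 [-82.3  49.7] [-73.7  39.3] [-82.8  50.4] [216 232 233 215]
408 [-93.9  56.9] [-83.8  45. ] [-94.4  57.4] [213 233 232 215]
416 [-106.   64.] [-94.7  51.2] [-106.    64.1] [207 230 229 197]
424 [-67.7  15.2] [-67.8  15.2] [-66.5  13.9] [114 115 115 115]
432 [-82.8  26.3] [-81.7  25. ] [-82.   25.4] [229 235 235 228]
440 [ 10. -75.] [-93.9  32.4] [ 10.2 -75.2] [ 20  95 100  19]
448 [ 10.3 -77.4] [ 10.3 -77.4] [ 10.3 -77.3] [16 14 22 16]
```

Call:
carry_out:
  increments: [1.5,-0.7,0,0.25,0,1.5,-0.7,0,0.36,0,1.5,-0.65,0,0.4,0,1.5,0,0,0,0,1.5,0,0,0,0]

```text
clock: 17.18
eef_pos: [0.6737, -0.003, 0.2383]
tool_rot: [0.739, -0.674, 0.001, -0.001]
ft_force: [0.1, -2.3, 1.4]
grip_width: 0.0224
grasp_force: 60.1
```

```bash
sed -i 's/precision=1/precision=4/;s/\[\[0,2\]\]/[[0,2]].round(1)/' see.py; python3 see.py | awk 'NR==1||NR%2==1||$1>370'
```

```text
[ 0.6737 -0.003   0.2383] [ 0.0807 -2.3467  1.3507] 17.175 0.022373006615045373
288 [ 16.5 -13.7] [ 16.2 -13.1] [ 16.5 -13.8] [16 19 19 17]
304 [ 10.5 -14.1] [ 10.8 -14.6] [ 10.2 -13.5] [187  98  95 218]
320 [  2.6 -11.3] [  2.9 -11.7] [  2.8 -11.5] [221 214 218 217]
336 [-6.4 -7.2] [-6.3 -7.5] [-6.6 -6.9] [220 215 216 216]
352 [-16.   -3.2] [-15.7  -3.8] [-15.3  -4.3] [228 225 226 223]
368 [-25.4  -0.6] [-25.4  -0.5] [-25.2  -0.8] [226 225 226 223]
376 [-30.4   1.1] [-30.    0.6] [-30.1   0.6] [226 225 227 222]
384 [-35.5   2.5] [-35.4   2.5] [-36.9   4.4] [226 226 227 222]
392 [-41.7   5.3] [-70.8  42. ] [-41.4   4.9] [225 233 232 223]
400 [-46.9   6.5] [-47.2   6.8] [-47.6   7.4] [127 129 131 128]
408 [-60.2  17.2] [-60.3  17.3] [-61.1  18.2] [231 237 236 229]
416 [-69.5  22.4] [-69.7  22.7] [-71.2  24.4] [229 236 235 229]
424 [-80.4  29.2] [-80.   28.7] [-79.9  28.5] [230 235 235 230]
432 [-91.6  35.6] [-90.6  34.5] [-91.9  35.9] [230 235 236 230]
440 [  9.8 -74.8] [-104.3   43.1] [  9.3 -74.3] [ 24  95 101  19]
448 [ 10.  -77.1] [ 11.1 -78.2] [ 10.7 -77.8] [14 17 20 17]
```

Call:
carry_out:
  increments: [1.5,0.4,0,0,0,1.5,0,0,0.35,0,1.5,-0.45,0,0.1,0,1.5,0,0,0,0,1.5,0,0,0,0]

```text
clock: 17.85
eef_pos: [0.6732, -0.0016, 0.2331]
tool_rot: [0.739, -0.674, -0.0, -0.001]
ft_force: [-1.0, 3.2, 3.6]
grip_width: 0.0225
grasp_force: 60.4
```

```bash
python3 see.py | awk 'NR==1||NR%4==1||$1>370'
```

```text
[ 0.6732 -0.0016  0.2331] [-1.035   3.2043  3.5946] 17.85 0.022464051468829505
304 [  9.9 -13. ] [ 10.3 -13.6] [ 10.6 -14.3] [147 100  99 218]
336 [-6.2 -7.6] [-6.  -7.9] [-5.2 -9.2] [221 214 217 218]
368 [-24.7  -1.5] [-24.8  -1.4] [-25.9   0.1] [227 225 228 223]
376 [-30.6   1.3] [-30.7   1.5] [-30.8   1.6] [226 226 227 223]
384 [-36.5   3.9] [-35.9   3.1] [-35.6   2.7] [225 227 227 222]
392 [-41.3   4.7] [-64.3  33.9] [-41.2   4.6] [226 233 232 223]
400 [-48.2   8.2] [-48.3   8.3] [-48.5   8.5] [ 92 113 113  85]
408 [-53.    8.6] [-52.8   8.4] [-53.5   9.3] [231 236 236 229]
416 [-62.5  14.5] [-62.8  14.9] [-62.7  14.7] [231 236 236 229]
424 [-72.   19.9] [-71.8  19.6] [-71.8  19.7] [230 236 235 229]
432 [-82.8  26.2] [-83.9  27.3] [-83.2  26.7] [229 235 235 229]
440 [  9. -74.] [-94.1  32.6] [  9.6 -74.6] [ 22  94 101  19]
448 [ 11.1 -78.2] [ 11.2 -78.3] [ 10.8 -77.9] [18 15 14 17]
```

Call:
carry_out:
  increments: [1.5,-0.2,0,-0.2,0,1.5,-0.3,0,-0.15,0,1.5,-0.3,0,-0.1,0,1.5,-0.3,0,0,0,1.5,0,0,0,0]

```text
clock: 18.52
eef_pos: [0.6714, 0.0017, 0.2348]
tool_rot: [0.737, -0.676, 0.003, 0.006]
ft_force: [2.2, -14.0, -5.6]
grip_width: 0.0224
grasp_force: 59.4
```

```bash
python3 see.py | awk 'NR==1||NR%4==1||$1>370'
```

```text
[0.6714 0.0017 0.2348] [  2.1679 -14.0367  -5.6167] 18.525 0.02244310588244835
304 [  9.8 -12.7] [ 10.6 -14.2] [ 10.4 -13.8] [146  96 100 217]
336 [-6.3 -7.3] [-6.3 -7.3] [-6.  -7.8] [219 213 214 214]
368 [-25.9   0.3] [-26.4   1.1] [-26.1   0.6] [224 225 227 221]
376 [-32.4   3.9] [-32.7   4.3] [-32.6   4.2] [225 226 226 222]
384 [-37.8   5.7] [-58.9  33.2] [-38.5   6.5] [225 233 233 223]
392 [-43.8   8. ] [-45.3  10. ] [-43.8   8. ] [124 181 177  99]
400 [-49.3   9.6] [-49.    9.2] [-48.8   8.9] [231 236 236 229]
408 [-58.1  14.8] [-58.3  15. ] [-57.9  14.5] [231 236 236 230]
416 [-65.7  18.3] [-66.5  19.2] [-66.7  19.4] [231 236 236 230]
424 [-76.2  24.6] [-77.3  25.8] [-77.2  25.7] [230 235 235 229]
432 [-86.8  30.5] [-86.7  30.4] [-87.4  31.2] [229 235 235 229]
440 [ 10.2 -75.1] [-99.1  37.9] [ 10. -75.] [ 22  96 102  21]
448 [  9.5 -76.6] [ 10.2 -77.3] [  75.8 -143. ] [14 16 15 15]
```

Call:
carry_out:
  increments: [1.5,0,0,-0.2,0,1.5,0,0,-0.2,0,1.5,-0.1,0,-0.2,0,1.5,-0.2,0,0,0,1.5,0,0,0,0]

```text
clock: 19.2
eef_pos: [0.6708, 0.0061, 0.2405]
tool_rot: [0.737, -0.675, 0.002, 0.005]
ft_force: [-0.1, -11.4, -4.4]
grip_width: 0.022
grasp_force: 59.0
```

```bash
python3 see.py | awk 'NR==1||NR%4==1||$1>370'
```

```text
[0.6708 0.0061 0.2405] [ -0.1176 -11.4371  -4.3824] 19.2 0.021973634277850127
304 [ 11.2 -15.4] [ 10.7 -14.4] [ 10.7 -14.3] [118  93  89 210]
336 [-8.8 -3.3] [-9.  -2.9] [-8.8 -3.2] [213 208 210 208]
368 [-33.6  11.2] [-33.5  11. ] [-33.3  10.7] [219 226 227 217]
376 [-38.4  12. ] [-36.5   9.4] [-36.5   9.4] [ 98 113 112 101]
384 [-45.3  15.5] [-46.1  16.5] [-45.8  16.2] [232 237 238 232]
392 [-53.   19.6] [-53.6  20.4] [-53.8  20.6] [232 236 236 230]
400 [-62.4  25.5] [-62.   25.1] [-62.9  26.1] [231 235 236 230]
408 [-71.5  30.5] [-71.8  30.9] [-71.8  30.9] [230 236 236 229]
416 [-82.3  37.1] [-82.3  37.1] [-82.1  36.9] [229 235 235 229]
424 [-93.5  43.6] [-91.8  41.7] [-91.6  41.5] [228 236 235 229]
432 [-104.7   49.6] [-104.3   49.2] [-105.1   50.1] [232 236 236 232]
440 [  9.8 -74.7] [-116.1   55.4] [  9.9 -74.8] [ 20  95 101  20]
448 [ 11.4 -78.5] [ 11.7 -78.8] [ 10.2 -77.2] [17 13 13 16]
```

Call:
carry_out:
  increments: [1.5,0.15,0,0.28,0,1.5,-0.5,0,0.3,0,1.5,-0.5,0,0.3,0,1.5,-0.5,0,0.3,0,1.5,0,0,0,0]

```text
clock: 19.88
eef_pos: [0.6695, 0.0241, 0.2287]
tool_rot: [0.739, -0.674, -0.001, 0.003]
ft_force: [0.8, -5.2, -8.2]
grip_width: 0.0221
grasp_force: 59.1
```

```bash
python3 see.py | awk 'NR==1||NR%4==1||$1>330'
```

```text
[0.6695 0.0241 0.2287] [ 0.7796 -5.2155 -8.1975] 19.875 0.02214578939097953
304 [ 10.5 -14.2] [ 11.2 -15.4] [ 10.6 -14.2] [118  93  93 211]
336 [-8.4 -4. ] [-8.8 -3.2] [-8.4 -4. ] [213 209 211 209]
344 [-14.1  -0.5] [-13.8  -1. ] [-14.   -0.8] [223 221 222 220]
352 [-19.7   2.3] [-19.8   2.4] [-19.7   2.4] [119 118 119 115]
360 [-19.7  -3.3] [-18.8  -4.6] [-19.9  -3. ] [139 139 138 138]
368 [-29.7   5.6] [-30.2   6.3] [-30.2   6.4] [217 221 221 215]
376 [-37.4  10.6] [-37.5  10.8] [-37.6  10.9] [218 237 237 218]
384 [-44.   13.7] [-44.6  14.5] [-44.3  14.1] [232 237 237 230]
392 [-53.3  20. ] [-52.7  19.1] [-52.2  18.5] [232 237 237 229]
400 [-61.2  24. ] [-61.6  24.5] [-61.   23.8] [231 236 237 229]
408 [-71.4  30.4] [-70.4  29.2] [-70.2  29. ] [230 236 237 230]
416 [-80.9  35.4] [-81.3  35.9] [-81.3  36. ] [228 236 236 229]
424 [-90.8  40.6] [-91.5  41.4] [-91.6  41.5] [233 236 235 233]
432 [-103.8   48.6] [-103.2   48. ] [-103.8   48.6] [234 235 236 232]
440 [ 10.5 -75.5] [-116.6   55.8] [ 10.3 -75.3] [ 15  95 101  22]
448 [ 11.2 -78.3] [ 11.2 -78.3] [ 10.5 -77.6] [18 16 19 17]
```

Call:
carry_out:
  increments: [1.5,-0.3,0,0.25,0,1.5,-0.2,0,0.15,0,1.5,0,0,0,0,3.2,0,0,0,0,3.2,0,0,0,0]

```text
clock: 20.55
eef_pos: [0.6706, 0.0313, 0.2287]
tool_rot: [0.739, -0.674, 0.0, -0.002]
ft_force: [1.0, 0.7, -0.7]
grip_width: 0.0322
grasp_force: 0.0
```

```bash
python3 see.py | awk 'NR==1||NR%2==1'
```

```text
[0.6706 0.0313 0.2287] [ 0.951   0.6736 -0.6849] 20.55 0.03216292636541074
288 [ 0.4 21.3] [6.3 8.4] [6.5 8.1] [ 70 161 160 137]
304 [-7.9 22.3] [-3.7 14.1] [-3.1 12.8] [211 234 233 221]
320 [-19.4  28.4] [-14.6  19.8] [-20.1  29.7] [210 233 233 212]
336 [-33.6  37.7] [-27.5  27.6] [-32.9  36.6] [205 233 233 213]
352 [-22.6   6.7] [-21.6   5.3] [-22.1   5.9] [188 188 189 189]
368 [-35.3  13.5] [-36.1  14.6] [-35.   13.1] [217 214 196 215]
384 [-51.   22.9] [-50.8  22.6] [-51.   22.8] [215 216 215 215]
400 [-67.9  32.1] [-67.1  31.2] [-68.6  33. ] [214 215 215 213]
416 [-89.   44.7] [-88.6  44.2] [-88.8  44.5] [232 236 237 232]
432 [-112.7   58.1] [-113.2   58.6] [-114.    59.5] [236 235 236 231]
448 [  9.9 -77. ] [ 10.6 -77.6] [ 10.7 -77.8] [17 19 19 15]
```

The fingers are empty and the rail is clear, so the first module has slid down the tube. Next is the mat module.

Call:
carry_out:
  increments: [4,3,0,-1.5,0,5,4,0,-5,0,5,0,0,0,0.18,5,0,0,0,0.18,5,0,0,0,0.18]

```text
clock: 21.22
eef_pos: [0.6767, -0.0382, 0.2923]
tool_rot: [-0.53, 0.848, -0.0, 0.001]
ft_force: [0.2, 0.3, -0.2]
grip_width: 0.0501
grasp_force: 0.0
```

Call:
carry_out:
  increments: [5,0,0,0,0.18,5,0,0,0,0.18,5,0,0,0,0.18,5,0,0,0,0.18,5,0,0,0,0.18]

```text
clock: 21.85
eef_pos: [0.6767, -0.0379, 0.2922]
tool_rot: [-0.108, 0.994, 0.0, 0.001]
ft_force: [0.8, -0.1, 0.0]
grip_width: 0.0501
grasp_force: 0.0
```

Call:
carry_out:
  increments: [5,0,0,0,0.18,5,6,2.8,1,0,5,6,2.8,1,0,5,6,2.8,1,0,5,4.4,2.8,1,0]

```text
clock: 22.48
eef_pos: [0.4581, 0.0599, 0.254]
tool_rot: [-0.021, 1.0, 0.001, 0.001]
ft_force: [1.4, -0.1, -0.3]
grip_width: 0.0501
grasp_force: 0.0
```

Run:
```python
from h import *
np.set_printoptions(precision=4,suppress=True,linewidth=200)
o=bot.get_obs(); print(o["eef_pos"],o["clock"],o["joint_pos"]); print(tool(o,[.4637,.0905,.012]),proj(bot.camera("wrist"),[.4637,.0905,.018]))
c=bot.camera("wrist"); u,v=proj(c,[.4637,.0905,.018]).astype(int)
print(rect(c,u-90,u+90,v-80,v+80,.018,150))
for m in ("module_mat_c","module_mat_nose"): print([(d["p"],toW(c,d["xyz"])) for d in bot.place_of(c,m)[:3]])
t=bot.camera("top"); print(rect(t,268,298,282,325,.018,150),bot.regions_of(t,"module_dock_c")[:0])
for m in ("module_dock_c",): print([(d["p"],toW(t,d["xyz"])) for d in bot.place_of(t,m)[:3]])
```

```text
[0.4581 0.0599 0.254 ] 22.475 [ 0.1291  0.1541 -0.0442  1.3701  0.0013  0.0866]
(np.float64(-177.56596571895884), array([-0.6395,  3.0002, 24.2035])) [357. 200.]
(array([0.4625, 0.0907]), (24.84087371826172, 66.3951416015625), 87.97802734375, 1677)
[(0.97, array([0.5071, 0.0109, 0.0117])), (0.64, array([0.5083, 0.1643, 0.0113])), (0.58, array([0.4585, 0.0891, 0.0181]))]
[(0.82, array([ 0.5341, -0.012 ,  0.0159])), (0.74, array([0.4946, 0.0905, 0.0096])), (0.59, array([0.5042, 0.2037, 0.0154]))]
(array([0.4434, 0.0865]), (58.58894348144531, 66.21516418457031), 1.4425376653671265, 746) []
[]
```

Call:
carry_out:
  increments: [5,0,0,0,0.077,5,2.1,3.1,4,0,5,0,0,6,0,5,0,0,6,0,5,0,0,5,0]

```text
clock: 23.45
eef_pos: [0.4415, 0.0902, 0.0414]
tool_rot: [0.018, 1.0, 0.0, 0.0]
ft_force: [-0.1, -0.4, 0.1]
grip_width: 0.05
grasp_force: 0.0
```

Run:
```python
from h import *
np.set_printoptions(precision=4,suppress=True,linewidth=200)
o=bot.get_obs(); c=bot.camera("wrist"); print(o["eef_pos"],tool(o,[.4385,.0915,.005]))
u,v=proj(c,[.45,.0905,.018]).astype(int); print(u,v,rect(c,u-90,u+90,v-90,v+130,.018,185))
```

```text
[0.4415 0.0902 0.0414] (np.float64(177.94902529052447), array([0.3123, 0.1208, 3.6352]))
326 304 (array([0.4716, 0.0901]), (23.34253692626953, 46.27592468261719), 88.04334259033203, 3807)
```

Call:
carry_out:
  increments: [5,0.3,0.1,3.6,0,5,0,0,0,0,1.5,0,0,0,0,1.5,0,0,0,0,1.5,0,0,0,0]

```text
clock: 24.12
eef_pos: [0.4394, 0.0918, 0.009]
tool_rot: [0.017, 1.0, 0.0, 0.002]
ft_force: [1.5, -0.5, 4.3]
grip_width: 0.022
grasp_force: 59.9
```

```bash
python3 see.py | awk 'NR<14'
```

```text
[0.4394 0.0918 0.009 ] [ 1.5286 -0.5349  4.3166] 24.125 0.02203560679710047
280 [10.8  6.5] [10.7  6.9] [10.4  7.5] [69 73 69 69]
288 [9.7 1.4] [10.1  0.6] [10.3  0.1] [8 2 3 4]
296 [ 9.6 -5.5] [10.4 -7.2] [10.3 -7. ] [27 17 18 17]
304 [ 8.1 -9.1] [ 8.4 -9.6] [ 8.  -8.9] [130 126 126 127]
312 [ 5.  -9.4] [  5.4 -10.2] [ 4.9 -9.2] [131  67  58 127]
320 [ 1.4 -8.8] [ 1.3 -8.7] [ 2.  -9.8] [130 125 127 128]
328 [-1.9 -8.9] [-1.8 -9.1] [-2.4 -8. ] [132 128 128 126]
336 [-4.7 -9.8] [-5.2 -9.1] [-5.2 -9.1] [131 126 130 128]
344 [-8.8 -8.7] [-8.4 -9.3] [-8.5 -9.2] [195 126 128 128]
352 [-12.1  -9.1] [-12.6  -8.3] [-12.1  -9.1] [200 195 198 197]
360 [-16.4  -7.9] [-15.7  -8.9] [-15.6  -9. ] [201 195 197 196]
368 [-18.7  -9.8] [-18.9  -9.4] [-19.3  -8.9] [201 193 198 195]
```

Call:
carry_out:
  increments: [1.5,0,0,-6,0,1.5,0,0,-6,0.1,1.5,-2,-5.4,0,0,1.5,-2,-5.4,0,0,1.5,-2,-5.4,0,0]

```text
clock: 24.8
eef_pos: [0.4749, -0.0784, 0.1277]
tool_rot: [0.067, 0.998, 0.0, 0.0]
ft_force: [0.9, 1.3, -1.1]
grip_width: 0.022
grasp_force: 59.5
```

Call:
carry_out:
  increments: [1.5,-2,-5.4,0,0,1.5,-2,-5.4,0,0,1.5,-2,-5.4,0,0,1.5,-2,-5.4,0,0,1.5,-2,-5.4,0,0]

```text
clock: 25.42
eef_pos: [0.5375, -0.3596, 0.1271]
tool_rot: [0.067, 0.998, 0.0, -0.0]
ft_force: [1.1, -0.2, -0.6]
grip_width: 0.0222
grasp_force: 59.5
```

Run:
```python
from h import *
np.set_printoptions(precision=4,suppress=True,linewidth=200)
o=bot.get_obs(); print(o["eef_pos"],tool(o,[.5402,-.3625,.0215]))
```

```text
[ 0.5375 -0.3596  0.1271] (np.float64(172.2734947287892), array([-0.3107, -0.2592, 10.5613]))
```

Call:
carry_out:
  increments: [1.5,-0.3,-0.26,5,0,1.5,0,0,5,0,1.5,0,0,0.55,0,1.5,0,0,0,0,1.5,0,0,0,0]

```text
clock: 26.05
eef_pos: [0.5419, -0.3617, 0.0242]
tool_rot: [0.067, 0.998, -0.001, 0.002]
ft_force: [0.2, 0.2, 0.0]
grip_width: 0.0222
grasp_force: 59.4
```

Run:
```python
from h import *
np.set_printoptions(precision=4,suppress=True,linewidth=200)
o=bot.get_obs(); a=np.radians(172.1-180); s=.056-.009
print(o["eef_pos"],tool(o,[.6055-s*np.cos(a),-.3716-s*np.sin(a),.0215]))
```

```text
[ 0.5419 -0.3617  0.0242] (np.float64(172.30458217229764), array([-1.7391, -0.1133,  0.28  ]))
```

Call:
carry_out:
  increments: [1.5,0,-0.1,0.3,0,1.5,-0.7,0,0,0,1.5,-0.7,0,0,0,1.5,-0.5,0,0,0,1.5,0,0,0,0]

```text
clock: 26.68
eef_pos: [0.56, -0.3648, 0.0189]
tool_rot: [0.067, 0.998, -0.0, 0.001]
ft_force: [0.9, 0.5, 0.7]
grip_width: 0.0219
grasp_force: 59.6
```

Run:
```python
from h import *
np.set_printoptions(precision=4,suppress=True,linewidth=200)
o=bot.get_obs(); a=np.radians(172.1-180); s=.056-.009
print(o["eef_pos"],tool(o,[.6055-s*np.cos(a),-.3716-s*np.sin(a),.0215]),o["ft_force"])
```

```text
[ 0.56   -0.3648  0.0189] (np.float64(172.29972359568578), array([ 0.0998, -0.048 , -0.2558])) [0.8999 0.4531 0.6768]
```

Call:
carry_out:
  increments: [1.5,0,0,-0.5,0,1.5,0,0,-0.5,0,1.5,-0.05,0,-0.5,0,1.5,-0.1,0,-0.4,0,1.5,0,0,0,0]

```text
clock: 27.3
eef_pos: [0.5584, -0.3641, 0.0371]
tool_rot: [0.067, 0.998, 0.001, -0.002]
ft_force: [-5.2, 0.9, -7.2]
grip_width: 0.0219
grasp_force: 59.2
```

```bash
python3 see.py | awk 'NR==1||NR%3==1'
```

```text
[ 0.5584 -0.3641  0.0371] [-5.2379  0.9352 -7.2156] 27.3 0.021938884153342567
296 [ 12.8 -12.3] [  76.1 -143. ] [ 12.1 -10.6] [151 144 147 149]
320 [ 0.5 -7.3] [ 0.1 -6.6] [ 0.5 -7.3] [151 146 144 146]
344 [-12.1  -3.6] [-11.3  -4.8] [-12.2  -3.4] [214 126 210 184]
368 [-25.6  -0.1] [-25.7  -0.1] [-25.6  -0.2] [212 207 210 205]
392 [-40.1   3.3] [-41.5   5. ] [-40.6   4. ] [211 208 210 205]
416 [-46.7  -3.5] [-46.8  -3.4] [-47.3  -2.8] [68 66 67 66]
440 [  9.6 -74.4] [-46.5 -16.6] [  9.4 -74.2] [22 30 34 19]
```

Call:
carry_out:
  increments: [1.5,-0.3,0,0.1,0,1.5,-0.3,0,0,0,1.5,-0.1,0,-0.4,0,1.5,-0.1,0,-0.4,0,1.5,0,0,0,0]

```text
clock: 27.98
eef_pos: [0.5696, -0.366, 0.0452]
tool_rot: [0.067, 0.998, -0.0, 0.001]
ft_force: [1.5, -0.5, -10.2]
grip_width: 0.022
grasp_force: 59.3
```

```bash
python3 see.py | awk 'NR==1||NR%3==1'
```

```text
[ 0.5696 -0.366   0.0452] [  1.4644  -0.4753 -10.2172] 27.975 0.022006433756970683
296 [ 13.3 -13.2] [ 12.9 -12.5] [ 13.  -12.8] [139 135 135 137]
320 [-1.  -4.7] [-0.8 -5.1] [-0.7 -5.1] [121 117 118 118]
344 [-16.8   3.7] [-17.1   4.1] [-17.4   4.7] [197 190 194 189]
368 [-33.8  11.3] [-34.   11.6] [-34.   11.6] [18 12 15 25]
392 [-35.4  -2.7] [-35.5  -2.5] [-35.1  -3. ] [64 67 67 66]
416 [-42.2  -8.7] [-42.2  -8.7] [-41.6  -9.3] [153 151 150 151]
440 [ 10.  -74.9] [-54.1  -8.8] [ 10.4 -75.2] [20 58 63 20]
```

The tilt is now about 29.4°. I withdraw along the module axis and carry it to the tube.

Call:
carry_out:
  increments: [1.5,0.6,0,-0.32,0,1.5,0.7,0,-0.4,0,1.5,0.7,0,-0.4,0,1.5,0.7,0,-0.4,0,1.5,1,0,-1,0]

```text
clock: 28.65
eef_pos: [0.5313, -0.3609, 0.0707]
tool_rot: [0.067, 0.998, -0.0, 0.0]
ft_force: [-0.7, 0.1, -0.8]
grip_width: 0.0215
grasp_force: 61.0
```

```bash
python3 see.py | awk 'NR==1||NR%2==0'
```

```text
[ 0.5313 -0.3609  0.0707] [-0.6644  0.0741 -0.8424] 28.65 0.021540916716472756
280 [17.1 -7.9] [17.3 -8.3] [16.8 -7.3] [19 16 19 16]
296 [ 12.5 -11.5] [ 12.2 -11. ] [ 12.5 -11.6] [141 137 135 136]
312 [ 3.9 -7.3] [ 3.5 -6.6] [ 3.9 -7.3] [142 135 135 135]
328 [-5.2 -3.3] [-5.2 -3.3] [-4.8 -3.9] [140 134 137 135]
344 [-15.6   1.9] [-15.8   2.2] [-15.4   1.6] [214 207 212 210]
360 [-26.6   6.8] [-27.2   7.8] [-25.8   5.8] [213 213 213 206]
376 [-39.6  13.6] [-69.9  54.6] [-38.7  12.4] [196 218 216 190]
392 [-84.3  59. ] [-80.3  53.9] [-85.2  60. ] [ 92 135 135  91]
408 [-74.   33.3] [-74.3  33.6] [-73.1  32.3] [23 23 29 31]
424 [-74.7  22.8] [-74.8  22.9] [-74.3  22.3] [66 64 67 67]
440 [  9.9 -74.7] [-79.   16.9] [  9.5 -74.3] [19 57 62 19]
```

Call:
carry_out:
  increments: [1.5,0,0,-6,0,1.5,0,0,-6,0,1.5,0,0,-6,0,1.5,-1.7,5.4,-4,0,1.5,-1.7,5.4,0,0]

```text
clock: 29.32
eef_pos: [0.5792, -0.2644, 0.2915]
tool_rot: [0.069, 0.998, -0.002, 0.005]
ft_force: [-0.6, 0.9, -0.9]
grip_width: 0.0216
grasp_force: 61.0
```

Call:
carry_out:
  increments: [1.5,-1.7,5.4,0,0,1.5,-1.7,5.4,0,0,1.5,-1.7,5.4,0,0,1.5,-1.5,5.4,0,0,1.5,0,0,0,-0.18]

```text
clock: 29.95
eef_pos: [0.6732, -0.0534, 0.2855]
tool_rot: [-0.028, 1.0, 0.001, 0.0]
ft_force: [-0.1, -0.6, -0.4]
grip_width: 0.0217
grasp_force: 60.9
```

Call:
carry_out:
  increments: [1.5,0,0,0,-0.18,1.5,0,0,0,-0.18,1.5,0,0,0,-0.18,1.5,0,0,0,-0.18,1.5,0,0,0,-0.18]

```text
clock: 30.58
eef_pos: [0.6719, -0.0584, 0.2865]
tool_rot: [-0.458, 0.889, -0.0, 0.0]
ft_force: [-0.4, -1.1, 0.0]
grip_width: 0.0215
grasp_force: 60.9
```

Call:
carry_out:
  increments: [1.5,0,0,0,-0.18,1.5,0,0,0,-0.18,1.5,0,0,0,-0.18,1.5,0,0,0,-0.175,1.5,0,0,0,0]

```text
clock: 31.2
eef_pos: [0.6719, -0.0585, 0.2864]
tool_rot: [0.737, -0.676, 0.0, -0.0]
ft_force: [-0.4, -0.4, -1.5]
grip_width: 0.0216
grasp_force: 60.9
```

Run:
```python
from h import *
np.set_printoptions(precision=4,suppress=True,linewidth=200)
o=bot.get_obs(); print(o["eef_pos"],o["clock"],tool(o,[.6736,-.0214,.2538]))
```

```text
[ 0.6719 -0.0585  0.2864] 31.2 (np.float64(-85.00363608176497), array([-3.6778, -0.4884,  3.2576]))
```

Call:
carry_out:
  increments: [1.5,0,-0.49,1.2,0,1.5,-1.8,0,1,0,1.5,-1.8,0,1,0,1.5,0,0,0,0,1.5,0,0,0,0]

```text
clock: 31.82
eef_pos: [0.6738, -0.0225, 0.2539]
tool_rot: [0.738, -0.675, 0.0, 0.0]
ft_force: [-0.3, 0.5, 0.4]
grip_width: 0.022
grasp_force: 60.9
```

```bash
cat >> see.py <<'E'
print("v=410 lateral:",*[(u,T(px(c,u,v))[1].round(1)) for v in (345,) for u in (325,)], "edges", [ (v,np.flatnonzero(g[v,280:372]>170)[[0,-1]]+280) for v in (350,405,412,420,428) if (g[v,280:372]>170).any()])
print(tool(o,[.6691,.0380,.2199]))
E
python3 see.py | awk 'NR==1||NR%2==0||NR>12'
```

```text
[ 0.6738 -0.0225  0.2539] [-0.2834  0.4748  0.3874] 31.825 0.022016986503827975
280 [16.6 -7.1] [16.5 -6.9] [16.4 -6.6] [16 15 17 15]
296 [ 12.3 -11.4] [ 12.5 -11.9] [ 12.6 -12. ] [166 144 211 214]
312 [ 3.7 -7.3] [ 3.8 -7.4] [ 3.2 -6.3] [219 211 212 214]
328 [-5.9 -2.2] [-5.3 -3.3] [-5.5 -2.9] [218 212 213 211]
344 [-15.3   1.3] [-15.7   1.9] [-16.4   3. ] [225 224 224 221]
360 [-26.1   6.1] [-26.5   6.7] [-26.7   6.9] [223 224 225 219]
368 [-32.5   9.5] [-32.2   9.1] [-32.3   9.3] [224 224 225 220]
376 [-39.   12.7] [-58.2  38.8] [-39.1  12.9] [222 232 231 220]
384 [-76.3  55.8] [-67.3  44.1] [-76.9  56.8] [209 232 231 209]
392 [-86.4  61.6] [-77.8  50.8] [-86.4  61.7] [216 232 232 214]
400 [-97.8  68.5] [-87.5  56. ] [-97.3  68. ] [214 232 233 214]
408 [-65.2  23.1] [-65.4  23.2] [-65.6  23.5] [96 96 98 98]
416 [-77.3  31.3] [-78.1  32.3] [-77.8  31.9] [231 236 235 229]
424 [-88.1  37.6] [-87.9  37.3] [-89.   38.6] [230 236 235 229]
432 [-100.2   44.8] [-101.1   45.7] [-101.2   45.8] [228 235 235 229]
440 [  9.2 -74.2] [-113.4   52.6] [ 10. -75.] [ 17  97 101  17]
448 [ 10.9 -78. ] [ 10.4 -77.6] [ 11.3 -78.5] [18 14 18 16]
v=410 lateral: (325, np.float64(0.1)) edges [(350, array([297, 370])), (405, array([303, 346])), (412, array([320, 346])), (420, array([294, 353])), (428, array([286, 363]))]
(np.float64(-84.92567107357682), array([-6.0711, -0.0658,  3.3958]))
```

Call:
carry_out:
  increments: [1.5,-0.56,0,0.32,0,1.5,-0.56,0,0.32,0,1.5,-0.56,0,0.32,0,1.5,-0.56,0,0.33,0,1.5,0,0,0,0]

```text
clock: 32.5
eef_pos: [0.6714, 0.0009, 0.2406]
tool_rot: [0.738, -0.674, -0.0, 0.0]
ft_force: [-0.2, -0.6, -1.0]
grip_width: 0.0216
grasp_force: 60.9
```

```bash
python3 see.py | awk 'NR==1||NR%4==0||NR>22'
```

```text
[0.6714 0.0009 0.2406] [-0.1973 -0.6127 -1.0449] 32.5 0.021608570134248415
296 [ 12.5 -11.9] [ 12.6 -12.1] [ 11.9 -10.5] [144 175 212 213]
328 [-4.9 -4. ] [-5.5 -2.8] [-5.3 -3.2] [217 212 214 210]
360 [-26.3   6.4] [-27.1   7.5] [-26.7   6.9] [224 224 225 220]
392 [-50.8  16.8] [-51.5  17.6] [-50.2  16. ] [231 236 237 229]
424 [-89.   38.6] [-88.9  38.5] [-89.1  38.7] [228 235 235 229]
448 [ 11.1 -78.2] [ 10.9 -78. ] [ 11.1 -78.2] [12 19 15 15]
v=410 lateral: (325, np.float64(0.1)) edges [(350, array([297, 370])), (405, array([291, 355])), (412, array([283, 365])), (420, array([294, 353])), (428, array([295, 351]))]
(np.float64(-84.82542097720474), array([-3.7122, -0.1057,  2.0702]))
```

Call:
carry_out:
  increments: [1.5,-0.47,0,0.17,0,1.5,-0.47,0,0.17,0,1.5,-0.47,0,0.2,0,1.5,-0.47,0,0.24,0,1.5,0,0,0,0]

```text
clock: 33.17
eef_pos: [0.6697, 0.0194, 0.2324]
tool_rot: [0.738, -0.675, -0.001, 0.0]
ft_force: [0.8, -2.0, -5.2]
grip_width: 0.0221
grasp_force: 60.3
```

```bash
python3 see.py | awk 'NR==1||NR%4==0||NR>22'
```

```text
[0.6697 0.0194 0.2324] [ 0.8166 -2.001  -5.2344] 33.175 0.022054579812596013
296 [ 13.  -12.8] [ 12.4 -11.5] [ 12.6 -12. ] [122 180 210 212]
328 [-5.4 -3.1] [-5.5 -2.9] [-5.9 -2.2] [215 210 212 208]
360 [-26.8   7.1] [-27.3   7.8] [-22.7   1.1] [108 119 125 126]
392 [-54.4  21.4] [-53.8  20.6] [-54.   20.8] [232 237 237 230]
424 [-94.1  44.3] [-93.7  43.8] [-93.5  43.6] [232 236 236 231]
448 [ 10.4 -77.4] [ 11.5 -78.6] [ 10.4 -77.5] [13 18 17 18]
v=410 lateral: (325, np.float64(0.2)) edges [(350, array([297, 370])), (405, array([292, 354])), (412, array([294, 353])), (420, array([286, 360])), (428, array([296, 351]))]
(np.float64(-84.85438457348494), array([-1.8593, -0.1106,  1.2472]))
```

Call:
carry_out:
  increments: [1.5,-0.45,0,0.25,0,1.5,-0.45,0,0.27,0,1.5,0,0,0,0,3.2,0,0,0,0,3.2,0,0,0,0]

```text
clock: 33.85
eef_pos: [0.6697, 0.0289, 0.2295]
tool_rot: [0.738, -0.675, 0.0, -0.002]
ft_force: [-0.2, 0.3, 0.4]
grip_width: 0.0322
grasp_force: 0.0
```

```bash
python3 see.py | awk 'NR==1||NR%2==0||NR>22'
```

```text
[0.6697 0.0289 0.2295] [-0.1635  0.323   0.4428] 33.85 0.0321888894123155
280 [-55.6 158.7] [10.  8.] [-55.8 159.2] [118 158 154  94]
296 [-3.3 20.9] [2.1 9.7] [-4.  22.4] [ 97 202 204  67]
312 [-13.1  24.5] [-8.2 15.3] [-13.6  25.4] [211 233 233 211]
328 [-25.7  31.9] [-19.5  21.2] [-26.   32.3] [209 233 233 209]
344 [-13.5  -1.5] [-13.8  -1. ] [-13.3  -1.9] [90 88 90 90]
360 [-27.7   8.4] [-27.8   8.6] [-28.5   9.6] [217 217 217 216]
376 [-41.9  16.6] [-42.2  17.1] [-42.   16.8] [216 217 215 215]
392 [-57.8  25.7] [-57.7  25.5] [-58.7  26.8] [216 215 214 214]
408 [-77.3  37.3] [-77.   36.9] [-77.8  37.9] [215 237 236 214]
424 [-98.9  49.5] [-97.9  48.4] [-100.3   51.1] [186 184 187 199]
440 [  9.5 -74.5] [-126.1   65.7] [ 11. -76.] [20 80 88 21]
448 [ 10.7 -77.8] [ 11.  -78.1] [ 11.  -78.1] [16 20 13 20]
v=410 lateral: (325, np.float64(0.1)) edges [(350, array([291, 358])), (405, array([286, 364])), (412, array([288, 363])), (420, array([298, 353])), (428, array([299, 352]))]
(np.float64(-84.83587439375344), array([-0.906 , -0.0172,  0.9646]))
```

Released, and it slid down too. I'll clear the tube and verify.

Call:
carry_out:
  increments: [4,3,0,-1.5,0,5,4,0,-5,0,5,6,0,0,0,5,6,0,0,0,5,6,0,0,0]

```text
clock: 34.52
eef_pos: [0.6918, -0.2213, 0.2934]
tool_rot: [0.738, -0.675, 0.001, -0.001]
ft_force: [1.1, 0.4, -0.4]
grip_width: 0.0502
grasp_force: 0.0
```

Call:
carry_out:
  increments: [5,0,0,0,0,5,0,0,0,0,5,0,0,0,0,5,0,0,0,0,5,0,0,0,0]

```text
clock: 35.15
eef_pos: [0.6917, -0.2188, 0.2926]
tool_rot: [0.739, -0.674, 0.0, -0.0]
ft_force: [0.1, -0.4, 0.4]
grip_width: 0.0499
grasp_force: 0.0
```

Run:
```python
from h import *
np.set_printoptions(precision=3,suppress=True,linewidth=200)
c=bot.camera("top"); i0=cv2.imread("pics/top0.png")
O=np.array([.6691,.038,.2199]); E=np.array([.6413,.3388,.0465]); d=(E-O)/np.linalg.norm(E-O)
n=np.array([0,.5,.866])
for x in range(-20,350,10):
    P=O+d*x/1000+n*.006; u,v=proj(c,P).astype(int); print(x,i0[v,u,1],c["pixels"][v,u,1],end=" | ")
print()
for m in ("sample_box_c","stub_holder_c","tweezers_c"): print(m,[(round(q["p"],2),toW(c,q["xyz"])) for q in bot.place_of(c,m)[:1]])
for m in ("module_mat_c","module_dock_c"): print(m,[(round(q["p"],2),toW(c,q["xyz"])) for q in bot.place_of(c,m)[:5]])
a=bot.camera("top")["pixels"].astype(int); print(abs(a-c["pixels"])[160:250,165:310].max())
```

```text
-20 144 142 | -10 156 154 | 0 155 154 | 10 187 184 | 20 200 195 | 30 200 196 | 40 199 196 | 50 199 195 | 60 198 188 | 70 200 160 | 80 200 167 | 90 200 171 | 100 199 170 | 110 200 170 | 120 201 171 | 130 199 154 | 140 199 165 | 150 199 171 | 160 199 170 | 170 199 170 | 180 199 171 | 190 189 168 | 200 161 162 | 210 168 165 | 220 173 171 | 230 174 170 | 240 174 171 | 250 173 171 | 260 160 159 | 270 166 162 | 280 174 171 | 290 174 172 | 300 174 172 | 310 174 171 | 320 175 171 | 330 156 154 | 340 152 149 | 
sample_box_c [(0.76, array([ 0.641, -0.12 ,  0.017]))]
stub_holder_c [(0.44, array([ 0.543, -0.244,  0.01 ]))]
tweezers_c [(0.53, array([ 0.681, -0.241,  0.004]))]
module_mat_c [(0.87, array([0.511, 0.008, 0.01 ])), (0.51, array([0.506, 0.164, 0.011]))]
module_dock_c []
4
```

Four modules now lie stacked in the tube, from about 65 mm to 330 mm along it. They are still, and the bystanders have not moved.

```bash
python3 -c "
from workcell import bot; print(bot.job_done())"
```

```text
the job is handed in; nothing more can be done
None
```

Both modules are in the tube notched end first, lying still about 65 mm below the mouth, with the bystanders unmoved in the top camera; handed in at about 35 s of the 64 s, with no verdict returned.

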